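# Clear the assembly cradle and lay a tap column in it

### The arm

A 6-joint arm with a two-finger parallel gripper is mounted at the origin on the work surface. World frame = base frame: x ahead of the robot, y to its left, z up, the work surface at z = 0. Lengths are in m, angles in degrees, forces in N, time in s.
With the tool pointing down it reaches from about 0.4 to 0.825 m from the base axis. Payload 7 kg.
Tool frame: the origin (TCP) lies midway between the tips of the shut fingers; the grasp point (between the pads) lies ctrl.grasp_offset behind it (ctrl.grasp_offset is the distance from the TCP to the grasp point, in m); z points along the fingers, y is the line along which they close (so a half turn about z gives the same grasp; the last joint's range is limited). The gripper opens to 88 mm and grips with 3 to 60 N. Pads are 19 mm wide; open, the fingers measure 130 mm over their backs; the gripper's body (78 mm by 193 mm) begins 47 mm behind the grasp point.
Start: joints at [80.449, 20.546, 0.682, 0, -70.136, -16.507], TCP at [0.297, 0.606, 0.227] pointing down, gripper open.
Joint ranges: [-176.03, 176.03], [-82.01, 121.73], [-58.28, 71.71], [-173.87, 95.51], [-174.79, -0.11], [-173.66, 173.66]. Speed limits (degrees/s): [136.94, 136.94, 172.46, 180, 180, 180].

### API

Orientations are given as [roll, pitch, yaw] about the fixed x, y, z axes, in that order (R = Rz(yaw) Ry(pitch) Rx(roll)).
In Python, from plant import ctrl gives the robot as it stands. The module is installed in compiled form; this text tells all that it offers.
- The arm moves only by the tool send_rows, never from a script. Its argument "increments" is a list that holds one entry, the list of rows, each a list of 4 numbers: the shift along the world's x, y, z normalised to -1 to 1, where 1 is 0.2 m, then the turn about the world's z normalised to -1 to 1, where 1 is 1.5 rad. In form: [[[x, y, z, roll], ...]]. A call has 1 to 12 rows; each row is the pose to reach, as a shift and turn from the pose commanded when the call began; what a row does not reach only later rows make up. A row lasts 1/8 s, in which the tool goes at most 62.5 mm and 10.7 degrees, less where a joint would pass 70% of its speed; a pose out of reach is approached as far as the arm can. A call with a number of a shift or a turn outside -1 to 1 is refused whole. A call with a gripper value outside its range is refused whole. "jaw" is the opening, from 0 (shut) to 1 (fully open), set as the call begins (left out, the last holds). The fingers move at their own pace and stop on an object; the grip force is fixed at half the most. Time passes only in rows, so rows that repeat a pose let the fingers close. It gives the time, the measured TCP pose, the force, the opening and the grip force at its end, in the units of the state.
- ctrl.get_obs(): the state, without advancing time (a new reading comes with each control period).
- ctrl.snapshot(name): name is "side" or "top" or "wrist"; returns the picture (420x560x3 uint8, red, green, blue); there is no depth.
- ctrl.calibration(name): a dict with "mtx" (3x3 intrinsics, pixels), "eye" and "attitude" of the camera in the world. Camera axes: x right, y up, looking along -z (the intrinsics and any distortion apply to the point x, -y, -z); pixel columns grow to the right and rows downward; lengths in m; the calibration is good to about 2 mm. A picture is of the moment at which its call begins: read the wrist's pose just before it. calibration takes no time and is no camera call; for the wrist camera it gives the pose at the moment of the call.
- ctrl.close_job(): hands the job in; it is judged then, once.
Trained networks look in the newest picture that a camera, given by its name, has taken for a name from the list of things; names that differ only in an ending like _2 or _b are one class to them, and where a whole thing is asked for, a point or a joint stands for the part that bears it (a point fixed in the world has none). Each returns a list of dicts, best first, with "conf" (0 to 1); they miss things now and then, are a little off and sometimes report something else, mostly with a low value. They report only what shows in the picture. A call takes as long as a camera call. They do not tell look-alikes from the thing itself.
- ctrl.trace(thing, camera): "mask" (420x560 bool, what is visible of it) and "bbox" ([left, top, right, bottom] in pixels, round what is visible of it).
- ctrl.spot_point(thing, camera): "pixel" ([row, column] in pixels: a listed point, or the origin of a listed thing).
The state is a dict: "clock": time; "joint_pos": joint angles; "qvel": joint speeds; "tau": joint torques, N m; "tool_pos": TCP position; "orientation": TCP orientation; "force": force on the tool from outside, world axes, zero at the start; "moment": the same for the moment, N m; "opening": finger opening in m; "gripper_force": force on a finger pad.
Only numpy, scipy, OpenCV 4.12 (cv2) and the standard library are available. Lean on these libraries where they do the work, as an engineer would, in place of code of your own. Each camera call takes 0.05 s, during which the arm holds its last target. There are 200 camera calls.

### The job

A spanner has been left across the assembly cradle. Put it away flat in the grey tool tray first, then take the tap column that stands on the bench and lay it on its side in the cradle, its shaft centred lengthwise and resting level in both V-notches with its flange clear of them, either way round. Do not drop or topple either part, leave the bottle, the brass union and the valve cartridge alone, and let go of everything at the end.

Things in the scene. Friction and masses are not known exactly. Their poses are not given: they have to be found in the camera images.
- cradle: Fixed cradle: aluminium base 136 x 100 x 10 mm with two white saddles (16 mm thick along x, 92 mm wide) centred at x = -50 and +50 mm. Each has a 90 degree V-notch (bottom at y = 0, 30 mm above the bench, mouth 40 mm wide) between two horns, y 20 to 46 mm either side, flat tops 57 mm above the bench. Origin: centre of the underside, on the bench; x along the notches, z up.
- cradle_axis (a point): The point, midway between the saddles and 51.2 mm above the bench, where the middle of the column's shaft comes to lie; x along the notches, z up, as the cradle's.
- spanner: Flat steel combination spanner, 184 mm long and 8 mm thick, loose, 0.16 kg; shank 16 mm wide, ring end (30 mm across) at -x, open jaw (34 mm across) at +x. It starts flat and diagonally across both saddles, on one horn of each. Origin: underside of the middle of the shank; x along the shank, z through its thickness.
- tray: Fixed grey open tool tray, outside 260 x 160 x 32 mm, walls and floor 5 mm. Origin: centre of the underside, on the bench; x along its long side, z up.
- column: Steel tap column, about 0.45 kg, 185 mm long, standing loose on the bench on its flange: flange 50 mm diameter, 10 mm thick; shaft 30 mm diameter from 10 to 170 mm; brass outlet 22 mm diameter from 170 to 185 mm. Origin: centre of the flange's underside; z along the shaft towards the outlet.
- column_mid (a point): The middle of the column's shaft, on its axis, 90 mm from the flange's underside; axes as the column's.
- sealant: Bystander: red plastic bottle, 38 mm diameter, 130 mm tall, upright. Origin: centre of its underside.
- union: Bystander: brass pipe union, 42 mm across, 34 mm tall. Origin: centre of its underside.
- cartridge: Bystander: black and grey valve cartridge, 34 mm diameter, 52 mm tall, with a square brass stem. Origin: centre of its underside.
There are look-alikes about, which are no part of the job. There is more than one size of the column; the one meant has the size given above.

How it is judged (in metres and radians):
On the way:
1. the spanner lies flat and released in the tray while the column is still upright (x of spanner in the frame of tray between -0.07 and 0.07 m and y of spanner in the frame of tray between -0.065 and 0.065 m and z of spanner in the frame of tray below 0.025 m and (angle between spanner's own z axis and vertical below 0.15 rad or angle between spanner's own z axis and vertical above 2.99 rad) and linear speed of spanner below 0.03 m/s and contact force between the fingers and spanner below 0.3 N and angle between column's own z axis and vertical below 0.3 rad), for 0.2 s.
At the end, for the whole second after the job is handed in: Spanner flat (8 degrees) on the tray floor, its middle within 70 mm along and 65 mm across of the tray centre. Column in both notches, either way round: shaft middle within 20 mm along, 5 mm sideways and in height of cradle_axis, within 4 degrees of its line. Both released, at rest (x of spanner in the frame of tray between -0.07 and 0.07 m and y of spanner in the frame of tray between -0.065 and 0.065 m and z of spanner in the frame of tray below 0.025 m and (angle between spanner's own z axis and vertical below 0.15 rad or angle between spanner's own z axis and vertical above 2.99 rad) and linear speed of spanner below 0.03 m/s and contact force between the fingers and spanner below 0.3 N and x of column_mid in the frame of cradle_axis between -0.02 and 0.02 m and y of column_mid in the frame of cradle_axis between -0.005 and 0.005 m and z of column_mid in the frame of cradle_axis between -0.005 and 0.005 m and angle between the z axis of column and the x axis of cradle, either way round below 0.07 rad and linear speed of column below 0.02 m/s and angular speed of column below 0.2 rad/s and contact force between the fingers and column below 0.3 N); the robot touches nothing.
It fails at once if the column is dropped or toppled (moves faster than 0.7 m/s out of the fingers) (linear speed of column above 0.7 m/s and contact force between the fingers and column below 0.2 N).
It fails at once if the spanner is dropped (moves faster than 0.7 m/s out of the fingers) (linear speed of spanner above 0.7 m/s and contact force between the fingers and spanner below 0.2 N).
It fails at once if a bystander is moved by more than 20 mm or tipped (distance of any of sealant, union, cartridge from where it was at the start of the episode above 0.02 m or angle between any of sealant, union, cartridge's own z axis and vertical above 0.3 rad).
It also fails if it takes over 69 s, if anything falls off the work surface, if the arm or the gripper's body presses on something with over 40 N, if the wrist force passes 120 N, or if a joint passes its speed limit or range.

## Working session

There is one attempt and no reset: what is moved stays moved. The work goes in short steps, Python scripts to look and compute and a tool call to move; the robot and the scene stay as the last step left them, time stands still between calls to the robot, and variables do not carry over. Pictures are saved under pics/ and viewed, at most 10 in all, crops included, and the job is handed in when it is done.

Besides the shell and the picture viewer there is one more tool, called as name(argument=value, ...), one argument or row to a line, values as JSON. send_rows: Moves the arm, as the interface text tells. Its arguments: {"type":"object","properties":{"increments":{"type":"array"},"jaw":{"type":"number"}},"required":["increments"]}

```bash
mkdir -p pics
cat > h.py <<'E'
import numpy as np, cv2
from plant import ctrl
def cal(n):
    c=ctrl.calibration(n); K=np.array(c["mtx"]); e=np.array(c["eye"]).ravel(); A=np.array(c["attitude"],float)
    if A.size==3:
        from scipy.spatial.transform import Rotation as R; A=R.from_euler('xyz',A.ravel(),degrees=True).as_matrix()
    return K,e,A
def ray(C,rc):
    K,e,A=C; v=np.linalg.solve(K,[rc[1],rc[0],1.]); return e,A@np.array([v[0],-v[1],-v[2]])
def onz(C,rc,z):
    e,d=ray(C,rc); return e+d*(z-e[2])/d[2]
def proj(C,p):
    K,e,A=C; q=A.T@(np.array(p)-e); v=K@np.array([q[0],-q[1],-q[2]]); return v[1]/v[2],v[0]/v[2]
def tri(obs): # [(C,rc),...]
    M=np.zeros((3,3));b=np.zeros(3)
    for C,rc in obs:
        e,d=ray(C,rc);d=d/np.linalg.norm(d);P=np.eye(3)-np.outer(d,d);M+=P;b+=P@e
    return np.linalg.solve(M,b)
def save(n,img): cv2.imwrite(f"pics/{n}.png",img[:,:,::-1])
E
python3 - <<'E'
from h import *
np.set_printoptions(precision=3,suppress=True)
print(ctrl.grasp_offset, ctrl.calibration("top"))
print(ctrl.calibration("side"))
for cam in ["top","side"]:
    im=ctrl.snapshot(cam); save(cam+"0",im); C=cal(cam)
    for t in ["cradle","spanner","tray","column","column_mid","cradle_axis","sealant","union","cartridge"]:
        for d in ctrl.spot_point(t,cam)[:4]:
            z={"spanner":.057,"column_mid":.09,"cradle_axis":.0512}.get(t,0)
            print(cam,t,round(d["conf"],2),np.round(d["pixel"],1),onz(C,d["pixel"],z))
print(ctrl.get_obs()["clock"])
E
```

```text
0.0188 {'mtx': array([[443.811,   0.   , 282.955],
       [  0.   , 443.811, 210.707],
       [  0.   ,   0.   ,   1.   ]]), 'eye': array([ 0.39 , -0.015,  1.065]), 'attitude': array([  9.646,   0.683, -91.618])}
{'mtx': array([[405.182,   0.   , 278.266],
       [  0.   , 405.182, 212.007],
       [  0.   ,   0.   ,   1.   ]]), 'eye': array([ 0.522, -0.89 ,  0.577]), 'attitude': array([60.627,  1.02 , -2.435])}
top cradle 0.92 [218.8 287.6] [ 0.551 -0.018  0.   ]
top spanner 0.93 [214.2 288.8] [ 0.553 -0.021  0.057]
top spanner 0.3 [247.2 165.3] [0.485 0.263 0.057]
top tray 0.67 [243.3 169. ] [0.499 0.27  0.   ]
top tray 0.54 [211.5 290. ] [ 0.568 -0.024  0.   ]
top column 0.83 [243.3 404.4] [ 0.483 -0.296  0.   ]
top column 0.76 [289.7 407. ] [ 0.373 -0.294  0.   ]
top column 0.36 [146.5 332. ] [ 0.729 -0.134  0.   ]
top column_mid 0.78 [242.3 412.7] [ 0.477 -0.29   0.09 ]
top column_mid 0.74 [291.1 426.8] [ 0.371 -0.313  0.09 ]
top column_mid 0.59 [214.5 288.3] [ 0.547 -0.02   0.09 ]
top column_mid 0.44 [147.5 331.4] [ 0.698 -0.123  0.09 ]
top cradle_axis 0.67 [219.7 285.7] [ 0.54
[... 249 characters left out ...]
0.49 [146.1 281.8] [ 0.734 -0.009  0.   ]
side cradle 0.61 [245.3 276.3] [ 0.543 -0.037  0.   ]
side spanner 0.63 [221.3 277.2] [ 0.547 -0.014  0.057]
side tray 0.84 [193.8 254.6] [0.485 0.258 0.   ]
side column 0.79 [319.6 242. ] [ 0.465 -0.293  0.   ]
side column 0.6 [321.3 194.7] [ 0.372 -0.292  0.   ]
side column_mid 0.94 [272.9 188. ] [ 0.364 -0.254  0.09 ]
side column_mid 0.56 [284.3 238.9] [ 0.465 -0.295  0.09 ]
side cradle_axis 0.87 [225.1 279.9] [ 0.553 -0.023  0.051]
side cradle_axis 0.68 [193.1 253.7] [0.486 0.16  0.051]
side sealant 0.87 [205.7 337.3] [0.732 0.16  0.   ]
side union 0.77 [269.1 360.9] [ 0.734 -0.148  0.   ]
side cartridge 0.62 [233.8 347.6] [0.733 0.004 0.   ]
1.0
```

Run:
```python
import cv2
a=cv2.imread("pics/top0.png");b=cv2.imread("pics/side0.png")
cv2.imwrite("pics/both0.png",cv2.vconcat([a[70:340],b[100:380]]))
```

```text
(no output)
```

View pics/both0.png

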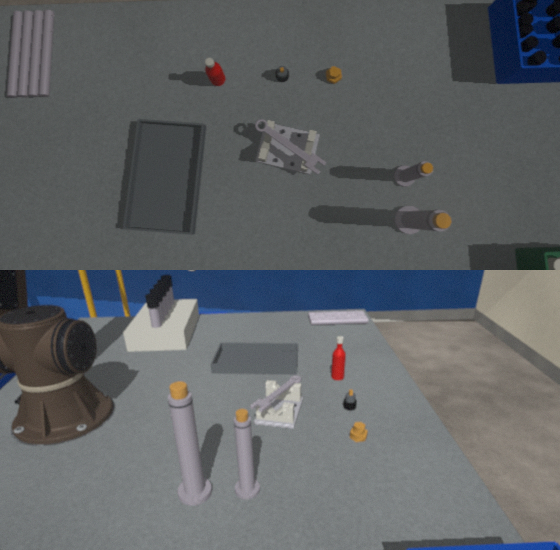

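Run:
```python
from h import *
np.set_printoptions(precision=3,suppress=True)
T=cal("top");S=cal("side")
out={}
for cam in ["top","side"]:
    for t in ["spanner","tray","column","cradle"]:
        for i,d in enumerate(ctrl.trace(t,cam)[:3]):
            m=d["mask"].astype(np.uint8); 
            if m.sum()<20: continue
            out[f"{cam}_{t}{i}"]=m
            r=cv2.minAreaRect(np.argwhere(m)[:,::-1].astype(np.float32)); ys,xs=np.nonzero(m)
            print(cam,t,round(d["conf"],2),d["bbox"],m.sum(),"ctr",np.round(r[0],1),np.round(r[1],1),round(r[2],1))
np.savez("m.npz",**out)
# column: tops vs heights
for n,x,y in [("small",.467,-.294),("big",.372,-.293)]:
    for h in (.185,.22,.24,.26): print(n,h,"side",np.round(proj(S,[x,y,h]),1),"top",np.round(proj(T,[x,y,h]),1))
a=cv2.imread("pics/top0.png")[180:250,230:340]; b=cv2.imread("pics/side0.png")[195:265,235:315]
cv2.imwrite("pics/cr.png",cv2.vconcat([cv2.resize(a,(440,280),interpolation=cv2.INTER_CUBIC),cv2.resize(b,(440,310)[:2] if 0 else (440,300),interpolation=cv2.INTER_CUBIC)]))
```

```text
top spanner 0.63 [393.4, 228.4, 430.9, 257.6] 586 ctr [412.4 242.2] [20.2 39.2] 71.6
top spanner 0.57 [253.9, 189.6, 323.8, 243.7] 732 ctr [287.8 215.6] [80.7 16.4] 33.9
top tray 0.74 [126.8, 188.1, 205.9, 304.6] 7978 ctr [164.2 246.2] [ 73.2 113.4] 5.7
top column 0.73 [392.4, 229.4, 431.0, 254.6] 578 ctr [412.6 243.7] [19.4 39.2] 78.1
top column 0.61 [396.6, 276.2, 449.8, 304.4] 1226 ctr [422.  289.5] [27. 56.] 90.0
top column 0.3 [121.7, 189.4, 204.5, 304.5] 7853 ctr [163.8 245.9] [ 72.2 113.6] 6.3
top cradle 0.96 [255.5, 189.7, 320.0, 241.9] 1903 ctr [286.5 216.4] [56.7 44.3] 13.6
side spanner 0.73 [251.7, 205.7, 301.5, 243.5] 359 ctr [276.8 223.9] [10.5 55.7] 54.7
side tray 0.87 [210.0, 176.8, 298.9, 204.2] 2624 ctr [254.  188.5] [31. 86.] 90.0
side tray 0.59 [350.8, 256.7, 368.6, 274.9] 268 ctr [359.4 262.2] [17.  18.8] 26.6
side column 0.93 [234.4, 241.5, 260.4, 328.9] 1454 ctr [246. 284.] [88.1 23.1] 89.1
side column 0.63 [167.4, 211.3, 211.7, 334.7] 2956 ctr [189.4 273.1] [124.5  34. ] 84.0
side cradle 0.77 [252.0, 215.1, 305.3, 259.6] 1435 ctr [278.9 234.4] [45.4 45.5] 6.8
small 0.185 side [241.6 236.6] top [242.4 428.1]
small 0.22 side [224.5 235.2] top [240.6 433.8]
small 0.24 side [214.3 234.3] top [239.5 437.3]
small 0.26 side [203.8 233.5] top [238.4 441. ]
big 0.185 side [243.3 182.1] top [291.2 431.7]
big 0.22 side [226.2 179.4] top [291.4 437.6]
big 0.24 side [216.1 177.7] top [291.5 441.3]
big 0.26 side [205.6 176.1] top [291.7 445.1]
```

View pics/cr.png

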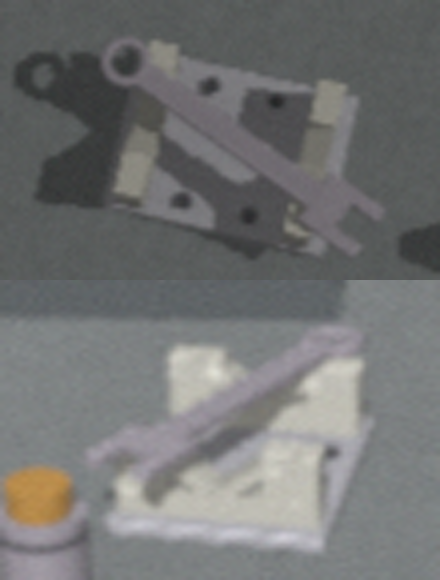

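Run:
```python
from h import *
np.set_printoptions(precision=3,suppress=True)
T=cal("top");S=cal("side");m=np.load("m.npz")
def axis(mask,C,z):
    P=np.array([onz(C,rc,z)[:2] for rc in np.argwhere(mask)]); r=cv2.minAreaRect(P.astype(np.float32)); 
    b=cv2.boxPoints(r); e=[b[1]-b[0],b[2]-b[1]]; e=max(e,key=np.linalg.norm)
    return np.array(r[0]),np.array(r[1]),np.degrees(np.arctan2(e[1],e[0]))%180
print("spanner top",axis(m["top_spanner1"],T,.063)); print("spanner side",axis(m["side_spanner0"],S,.063))
print("tri spanner",tri([(T,(214.2,288.8)),(S,(221.3,277.2))]))
print("tray top",axis(m["top_tray0"],T,.02)); print("cradle",axis(m["top_cradle0"],T,.03))
print("tri col top", tri([(T,(239.5,426.5)),(S,(242.5,241))]))
o=ctrl.get_obs(); print(o["orientation"],o["tool_pos"],o["clock"]); 
C=cal("wrist"); print(C[1]-o["tool_pos"]); print(C[2],C[0])
```

```text
spanner top (array([ 0.549, -0.018]), array([0.185, 0.037]), np.float32(53.888573))
spanner side (array([ 0.552, -0.027]), array([0.185, 0.035]), np.float32(51.708134))
tri spanner [ 0.549 -0.021  0.062]
tray top (array([0.494, 0.274]), array([0.172, 0.266]), np.float32(174.3758))
cradle (array([ 0.552, -0.016]), array([0.134, 0.106]), np.float32(74.57882))
tri col top [ 0.474 -0.292  0.181]
[179.996  -0.001 -26.061] [0.297 0.606 0.227] 1.4
[ 0.062 -0.03   0.159]
[[-0.44   0.868  0.231]
 [-0.898 -0.425 -0.114]
 [-0.    -0.258  0.966]] [[349.429   0.    275.29 ]
 [  0.    349.429 201.376]
 [  0.      0.      1.   ]]
```

send_rows(
  increments=[
    [[0.4,-1,0,-0.39],[0.4,-1,0,-0.39],[0.4,-1,0,-0.39],[0.4,-1,0,-0.39]],
  ],
)

```text
clock: 1.9
tool_pos: [0.3772, 0.4037, 0.2271]
orientation: [-180.0, 0.0, -59.8]
force: [0.9, 0.5, 0.4]
opening: 0.0878
gripper_force: 0.0
```

send_rows(
  increments=[
    [[0.4,-1,0,-0.39],[0.4,-1,0,-0.39],[0.4,-1,0,-0.39],[0.4,-1,0,-0.39]],
  ],
)

```text
clock: 2.4
tool_pos: [0.4572, 0.2041, 0.2269]
orientation: [-180.0, 0.0, -93.3]
force: [0.3, 0.5, -0.5]
opening: 0.0877
gripper_force: 0.0
```

send_rows(
  increments=[
    [[0.465,-1,-0.2,-0.395],[0.465,-1,-0.2,-0.395],[0.465,-1,-0.2,-0.395],[0.465,-1,-0.2,-0.395],[0.465,-1,-0.2,-0.395]],
  ],
)

```text
clock: 3.02
tool_pos: [0.5501, 0.0043, 0.1856]
orientation: [180.0, -0.1, -127.2]
force: [-0.2, -0.0, 0.6]
opening: 0.0877
gripper_force: 0.0
```

```bash
cat > look.py <<'E'
from h import *
np.set_printoptions(precision=3,suppress=True)
def axis(mask,C,z):
    P=np.array([onz(C,rc,z)[:2] for rc in np.argwhere(mask)]); r=cv2.minAreaRect(P.astype(np.float32)); 
    b=cv2.boxPoints(r); e=[b[1]-b[0],b[2]-b[1]]; e=max(e,key=np.linalg.norm)
    return np.array(r[0]),np.array(r[1]),np.degrees(np.arctan2(e[1],e[0]))%180
E
python3 - <<'E'
from look import *
C=cal("wrist"); im=ctrl.snapshot("wrist"); save("w1",im)
for t in ["spanner","cradle"]:
    for d in ctrl.trace(t,"wrist")[:2]: print(t,d["conf"],d["bbox"],axis(d["mask"],C,.065 if t=="spanner" else .03))
for t in ["spanner","cradle_axis","cradle"]:
    for d in ctrl.spot_point(t,"wrist")[:2]:print(t,d["conf"],np.round(d["pixel"],1),onz(C,d["pixel"],{"spanner":.057,"cradle":0}.get(t,.0512)))
E
```

```text
spanner 0.8 [233.1, 49.2, 280.7, 262.0] (array([ 0.547, -0.026]), array([0.173, 0.035]), np.float32(51.29894))
cradle 0.86 [182.1, 82.9, 331.4, 254.8] (array([ 0.554, -0.016]), array([0.134, 0.102]), np.float32(74.86875))
spanner 0.76 [173.2 253.7] [ 0.554 -0.02   0.057]
spanner 0.4 [177.4  47. ] [ 0.693 -0.121  0.057]
cradle_axis 0.92 [174.1 257.9] [ 0.552 -0.016  0.051]
cradle 0.95 [168.3 261.1] [ 0.554 -0.013  0.   ]
```

View pics/w1.png

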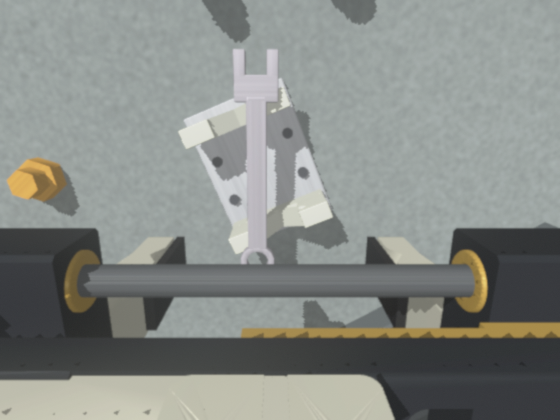

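send_rows(
  increments=[
    [[0.017,-0.122,0,0],[0.017,-0.122,-0.2,0],[0.017,-0.122,-0.45,0],[0.017,-0.122,-0.71,0],[0.017,-0.122,-0.71,0]],
  ],
  jaw=0.6,
)

```text
clock: 3.95
tool_pos: [0.5501, -0.018, 0.0417]
orientation: [179.7, -0.3, -127.0]
force: [-0.4, 0.2, 1.4]
opening: 0.0531
gripper_force: 0.0
```

send_rows(
  increments=[
    [[0,0,0,0],[0,0,0,0],[0,0,0,0],[0,0,0,0],[0,0,0,0]],
  ],
  jaw=0,
)

```text
clock: 4.58
tool_pos: [0.5533, -0.0179, 0.0454]
orientation: [-180.0, 0.0, -127.0]
force: [-2.5, 1.1, 6.5]
opening: 0.0157
gripper_force: 30.0
```

send_rows(
  increments=[
    [[0,0,0.2,0],[0,0,0.5,0],[0,0.1,0.5,0],[-0.1,0.4,0.5,-0.12],[-0.2,0.7,0.5,-0.24],[-0.29,1,0.5,-0.36],[-0.29,1,0.5,-0.48],[-0.29,1,0.5,-0.6],[-0.29,1,0.5,-0.68],[-0.29,1,0.5,-0.68]],
  ],
)

```text
clock: 5.82
tool_pos: [0.4943, 0.182, 0.1438]
orientation: [-180.0, -0.1, 174.6]
force: [-0.2, -0.6, -1.1]
opening: 0.0154
gripper_force: 30.0
```

send_rows(
  increments=[
    [[0,0.2,0,0],[0,0.43,0,0],[0,0.43,0,0],[0,0.43,0,0]],
  ],
)

```text
clock: 6.32
tool_pos: [0.4944, 0.2677, 0.1439]
orientation: [-179.9, -0.1, 174.7]
force: [0.3, -0.0, -2.5]
opening: 0.0154
gripper_force: 30.0
```

Run:
```python
from look import *
C=cal("wrist"); im=ctrl.snapshot("wrist"); save("w2",im)
ctrl.snapshot("top"); T=cal("top"); S=cal("side"); sd=ctrl.snapshot("side"); save("s2",sd)
for d in ctrl.trace("tray","top")[:1]: print(d["conf"],d["bbox"],axis(d["mask"],T,.03))
for cam,c in (("top",T),("side",S),("wrist",C)):
    for d in ctrl.trace("spanner",cam)[:2]: print(cam,d["conf"],d["bbox"],axis(d["mask"],c,.145))
cv2.imwrite("pics/b2.png",cv2.vconcat([im[::1,::1],sd[120:300]])[:,:,::-1])
o=ctrl.get_obs(); print(o["tool_pos"],o["orientation"],o["clock"],o["opening"],o["joint_pos"])
```

```text
0.72 [124.3, 189.2, 207.7, 306.1] (array([0.494, 0.27 ]), array([0.17 , 0.263]), np.float32(173.91678))
top 0.63 [137.1, 198.6, 162.4, 288.6] (array([0.494, 0.275]), array([0.038, 0.186]), np.float32(176.46927))
side 0.66 [224.5, 142.1, 286.8, 154.1] (array([0.488, 0.3  ]), array([0.044, 0.19 ]), np.float32(174.72046))
wrist 0.88 [228.9, 31.3, 322.6, 330.8] (array([0.465, 0.271]), array([0.039, 0.14 ]), np.float32(174.6344))
[0.495 0.267 0.145] [179.989   0.008 174.496] 6.675 0.015233268366072764 [  48.312   13.945  -20.156   -0.     -55.886 -143.817]
```

View pics/b2.png

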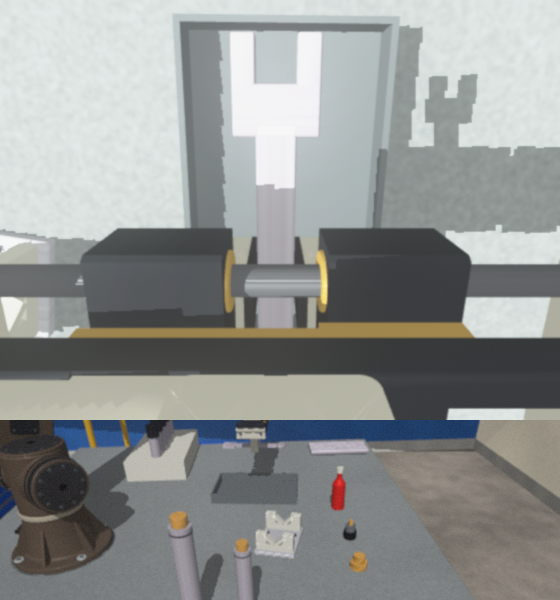

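send_rows(
  increments=[
    [[0,0.01,-0.3,0],[0,0.01,-0.55,0],[0,0.01,-0.65,0],[0,0.01,-0.687,0],[0,0.01,-0.687,0],[0,0.01,-0.687,0]],
  ],
)

```text
clock: 7.42
tool_pos: [0.4956, 0.2706, 0.0084]
orientation: [179.9, 0.1, 174.5]
force: [-0.1, -0.4, -0.5]
opening: 0.0157
gripper_force: 30.0
```

send_rows(
  increments=[
    [[0,0,-0.01,0],[0,0,-0.01,0]],
  ],
)

```text
clock: 7.68
tool_pos: [0.4951, 0.2701, 0.0056]
orientation: [180.0, 0.0, 174.5]
force: [-0.1, -0.6, -1.7]
opening: 0.0159
gripper_force: 30.0
```

send_rows(
  increments=[
    [[0,0,0,0],[0,0,0,0],[0,0,0,0],[0,0,0,0]],
  ],
  jaw=0.5,
)

```text
clock: 8.18
tool_pos: [0.4952, 0.2703, 0.0054]
orientation: [180.0, 0.0, 174.5]
force: [0.4, 1.2, 1.7]
opening: 0.043
gripper_force: 0.6
```

send_rows(
  increments=[
    [[0,0,0.3,0],[0,0,0.6,0],[0,0,0.95,0],[0,0,0.95,0]],
  ],
)

```text
clock: 8.68
tool_pos: [0.4969, 0.2715, 0.2005]
orientation: [179.6, 0.3, 174.5]
force: [-0.2, 1.0, -1.4]
opening: 0.0435
gripper_force: 0.0
```

Run:
```python
from look import *
S=cal("side");T=cal("top");W=cal("wrist")
w=ctrl.snapshot("wrist"); s=ctrl.snapshot("side"); t=ctrl.snapshot("top"); save("w3",w)
cv2.imwrite("pics/b3.png",cv2.vconcat([w[:300],s[150:350],])[:,:,::-1])
for d in ctrl.trace("spanner","wrist")[:1]: print(d["conf"],d["bbox"],axis(d["mask"],W,.01))
d=ctrl.trace("cradle","top")[0]; print("cradle",axis(d["mask"],T,.03))
for n,C in (("top",T),("side",S)):
    for q in ("cradle_axis","cradle"):
        for d in ctrl.spot_point(q,n)[:1]: print(n,q,d["conf"],onz(C,d["pixel"],.0512 if q!="cradle" else 0),d["pixel"])
    for d in ctrl.trace("column",n)[:3]: print(n,d["conf"],d["bbox"])
    for d in ctrl.spot_point("column",n)[:3]: print(n,"col",d["conf"],onz(C,d["pixel"],0),d["pixel"])
```

```text
0.67 [254.9, 76.1, 292.2, 259.6] (array([0.492, 0.27 ]), array([0.034, 0.186]), np.float32(173.63516))
cradle (array([ 0.553, -0.017]), array([0.135, 0.106]), np.float32(74.635414))
top cradle_axis 0.78 [ 0.558 -0.018  0.051] [212.2, 287.4]
top cradle 0.88 [ 0.551 -0.017  0.   ] [218.7, 287.2]
top 0.89 [396.1, 274.3, 451.1, 305.0]
top 0.64 [394.5, 230.3, 432.2, 253.2]
top col 0.93 [ 0.368 -0.298  0.   ] [292.0, 408.8]
top col 0.73 [ 0.477 -0.284  0.   ] [245.9, 399.5]
side cradle_axis 0.86 [ 0.554 -0.021  0.051] [224.7, 280.1]
side cradle 0.93 [ 0.552 -0.02   0.   ] [241.5, 279.7]
side 0.8 [233.1, 240.1, 262.2, 328.8]
side 0.61 [167.4, 207.2, 212.2, 335.0]
side 0.6 [341.6, 219.0, 357.3, 241.1]
side col 0.64 [ 0.472 -0.297  0.   ] [320.8, 245.5]
side col 0.63 [ 0.374 -0.299  0.   ] [323.5, 195.3]
side col 0.26 [ 0.73  -0.152  0.   ] [270.2, 359.4]
```

View pics/b3.png

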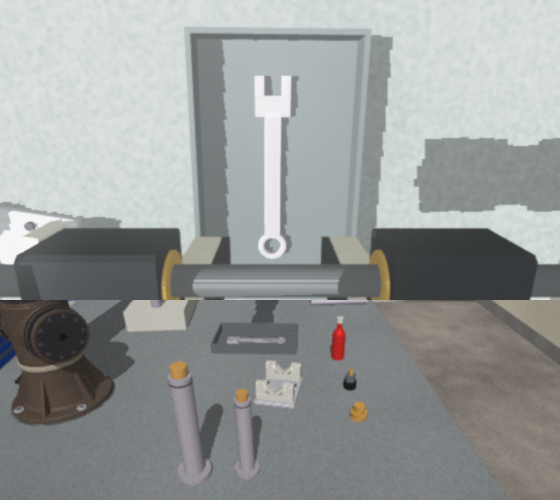

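send_rows(
  increments=[
    [[0.37,-1,0.25,0.064],[0.37,-1,0.25,0.064],[0.37,-1,0.25,0.064],[0.37,-1,0.25,0.064]],
  ],
  jaw=0.95,
)

```text
clock: 9.82
tool_pos: [0.5697, 0.0675, 0.246]
orientation: [180.0, 0.1, 179.9]
force: [0.6, -0.1, -0.1]
opening: 0.0779
gripper_force: 0.0
```

send_rows(
  increments=[
    [[0.1,-0.45,0,0],[0.1,-0.45,0,0],[0.1,-0.45,0,0],[0.1,-0.45,0,0]],
  ],
)

```text
clock: 10.32
tool_pos: [0.5888, -0.0199, 0.245]
orientation: [180.0, -0.0, 180.0]
force: [0.1, 0.7, -0.2]
opening: 0.0834
gripper_force: 0.0
```

Run:
```python
from look import *
W=cal("wrist"); w=ctrl.snapshot("wrist"); save("w4",w)
for t in ["cradle","cradle_axis"]:
    for d in ctrl.spot_point(t,"wrist")[:1]: print(t,d["conf"],np.round(d["pixel"],1),onz(W,d["pixel"],.0512 if t!="cradle" else 0))
d=ctrl.trace("cradle","wrist")[0]; print(d["bbox"],axis(d["mask"],W,.03),axis(d["mask"],W,.057))
print(ctrl.get_obs()["tool_pos"],ctrl.get_obs()["orientation"])
x0,y0,x1,y1=map(int,d["bbox"]); cv2.imwrite("pics/c4.png",cv2.resize(w[max(0,y0-20):y1+20,max(0,x0-20):x1+20,::-1],None,fx=3,fy=3)); print(x0,y0,x1,y1)
```

```text
cradle 0.63 [140.7 280.3] [ 0.555 -0.014  0.   ]
cradle_axis 0.66 [139.2 278.3] [ 0.549 -0.016  0.051]
[211.3, 80.0, 347.2, 201.7] (array([ 0.553, -0.017]), array([0.13 , 0.103]), np.float32(74.975586)) (array([ 0.551, -0.017]), array([0.12 , 0.095]), np.float32(74.97559))
[ 0.589 -0.019  0.245] [ 179.996    0.008 -179.905]
211 80 347 201
```

View pics/c4.png

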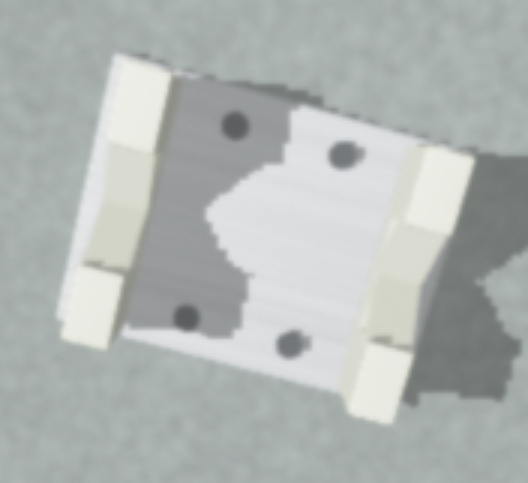

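Run:
```python
from look import *
W=cal("wrist")
f=lambda p:onz(W,(60+p[1]/3,191+p[0]/3),.057)[:2]
L=np.array([f(p) for p in [(113,55),(172,75),(62,337),(108,348)]]);R=np.array([f(p) for p in [(420,145),(475,157),(345,410),(395,424)]])
l,r=L.mean(0),R.mean(0);print(l,r,(l+r)/2,np.linalg.norm(l-r),np.degrees(np.arctan2(*(l-r)[::-1])))
for S in (L,R): d=S[:2].mean(0)-S[2:].mean(0); print(np.linalg.norm(d),np.degrees(np.arctan2(d[1],d[0])))
S=cal("side");T=cal("top")
# column from masks: side bbox [233.1,240.1,262.2,328.8] top [394.5,230.3,432.2,253.2]
import itertools
def res(x,y):
    a=np.linspace(0,2*np.pi,60); out=[]
    for C in (S,T):
        P=[proj(C,[x+r*np.cos(t),y+r*np.sin(t),z]) for t in a for r,z in((.025,0),(.025,.01),(.015,.17),(.011,.185))]
        P=np.array(P); out+= [P[:,1].min(),P[:,0].min(),P[:,1].max(),P[:,0].max()]
    return np.array(out)
from scipy.optimize import least_squares
obs=np.array([233.1,240.1,262.2,328.8,394.5,230.3,432.2,253.2])
s=least_squares(lambda p:res(*p)-obs,[.473,-.293],loss='soft_l1');print(s.x,s.fun)
```

```text
[ 0.539 -0.064] [0.565 0.032] [ 0.552 -0.016] 0.10005910069546481 -104.98748121559318
0.0908727954265295 166.25094581992568
0.090747545499363 165.83431486093963
[ 0.479 -0.295] [ 2.132 -1.93  -0.678  0.452 -0.854 -0.351  1.486  2.295]
```

send_rows(
  increments=[
    [[-0.2,-1,0.05,0],[-0.2,-1,0.05,0],[-0.2,-1,0.05,0],[-0.2,-1,0.05,0]],
  ],
)

```text
clock: 11.02
tool_pos: [0.5482, -0.2222, 0.2555]
orientation: [-180.0, 0.0, 179.9]
force: [-0.1, 0.4, -0.4]
opening: 0.0829
gripper_force: 0.0
```

send_rows(
  increments=[
    [[-0.15,-0.37,0,0],[-0.15,-0.37,0,0],[-0.15,-0.37,0,0],[-0.15,-0.37,0,0]],
  ],
)

```text
clock: 11.52
tool_pos: [0.5195, -0.293, 0.2552]
orientation: [180.0, 0.0, -179.9]
force: [1.0, 0.3, -0.2]
opening: 0.0834
gripper_force: 0.0
```

Run:
```python
from look import *
W=cal("wrist"); w=ctrl.snapshot("wrist"); save("w5",w)
for t in ["column","column_mid"]:
    for d in ctrl.spot_point(t,"wrist")[:2]: print(t,d["conf"],np.round(d["pixel"],1),onz(W,d["pixel"],.09 if t!="column" else 0))
for d in ctrl.trace("column","wrist")[:2]: print(d["conf"],d["bbox"],onz(W,((d["bbox"][1]+d["bbox"][3])/2,(d["bbox"][0]+d["bbox"][2])/2),.1))
o=ctrl.get_obs();print(o["tool_pos"],o["orientation"],o["joint_pos"])
```

```text
column 0.94 [ 35.8 270.3] [ 0.374 -0.298  0.   ]
column 0.7 [130.9 276. ] [ 0.475 -0.292  0.   ]
column_mid 0.92 [137.5 278.1] [ 0.476 -0.29   0.09 ]
column_mid 0.72 [  0.8 270.8] [ 0.364 -0.296  0.09 ]
0.65 [242.0, 0.9, 304.9, 65.9] [ 0.39  -0.294  0.1  ]
0.62 [255.3, 106.0, 298.2, 170.0] [ 0.475 -0.291  0.1  ]
[ 0.519 -0.293  0.255] [ 179.998    0.007 -179.903] [-10.678  12.213  -7.127  -0.004 -70.652 -79.224]
```

View pics/w5.png

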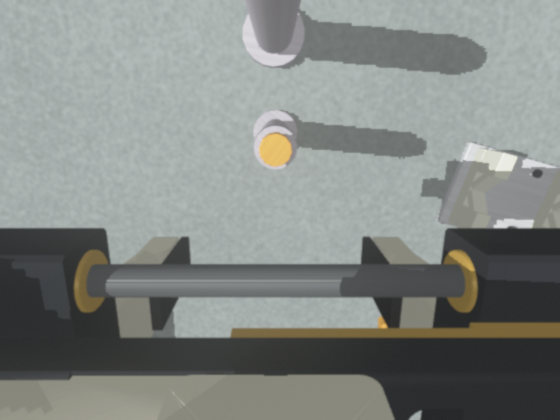

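send_rows(
  increments=[
    [[-0.22,0.005,0,0],[-0.22,0.005,0,0],[-0.22,0.005,-0.25,0],[-0.22,0.005,-0.5,0],[-0.22,0.005,-0.635,0],[-0.22,0.005,-0.635,0],[-0.22,0.005,-0.635,0]],
  ],
  jaw=0.95,
)

```text
clock: 12.6
tool_pos: [0.4761, -0.2932, 0.1295]
orientation: [-180.0, 0.1, -179.9]
force: [1.2, -0.0, 0.3]
opening: 0.0835
gripper_force: 0.0
```

send_rows(
  increments=[
    [[0,0,0,0],[0,0,0,0],[0,0,0,0],[0,0,0,0],[0,0,0,0],[0,0,0,0]],
  ],
  jaw=0,
)

```text
clock: 13.35
tool_pos: [0.4749, -0.2931, 0.1281]
orientation: [-180.0, -0.0, -180.0]
force: [-0.0, -1.0, -0.3]
opening: 0.0297
gripper_force: 30.0
```

send_rows(
  increments=[
    [[0,0,-0.015,0],[0.033,0,-0.012,0],[0.065,0,-0.009,0],[0.1,0,-0.007,0],[0.13,0,-0.006,0],[0.165,0,-0.007,0],[0.195,0,-0.009,0],[0.195,0,-0.009,0]],
  ],
)

```text
clock: 14.35
tool_pos: [0.5143, -0.2934, 0.1274]
orientation: [-179.9, 0.0, -179.9]
force: [-2.9, 1.2, 8.8]
opening: 0.0292
gripper_force: 30.0
```

```bash
cat > tilt.py <<'E'
from look import *
import sys
S=cal("side"); s=ctrl.snapshot("side")
for d in ctrl.trace("column","side")[:3]:
    m=d["mask"].astype(np.uint8); ys,xs=np.nonzero(m)
    if d["conf"]<.3: continue
    v=cv2.fitLine(np.c_[xs,ys].astype(np.float32),cv2.DIST_L2,0,.01,.01).ravel()
    print(round(d["conf"],2),np.round(d["bbox"]),m.sum(),"line",v)
if len(sys.argv)>1: cv2.imwrite(f"pics/{sys.argv[1]}.png",cv2.resize(s[150:360,140:420,::-1],None,fx=2,fy=2))
o=ctrl.get_obs();print(o["tool_pos"],o["force"],o["moment"],o["opening"],o["clock"])
E
python3 tilt.py t1
```

```text
0.96 [233. 271. 266. 327.] 873 line [  0.23   -0.973 251.395 302.161]
0.59 [169. 211. 211. 336.] 2902 line [  0.152   0.988 187.497 276.531]
[ 0.514 -0.293  0.127] [-1.773  1.659  7.693] [ 0.48   0.811 -0.045] 0.029663617565909302 14.45
```

View pics/t1.png

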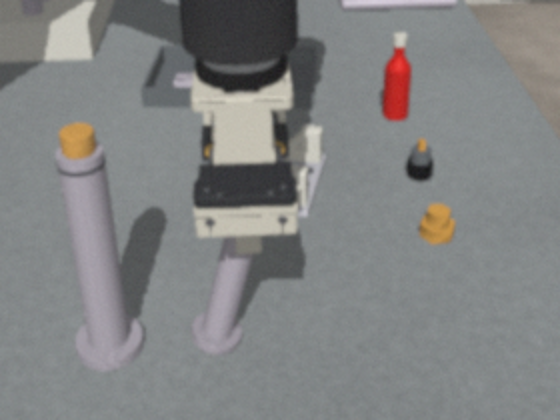

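send_rows(
  increments=[
    [[0.064,0,-0.003,0],[0.128,0,-0.017,0],[0.19,0,-0.037,0],[0.235,0,-0.057,0],[0.279,0,-0.077,0],[0.321,0,-0.102,0],[0.362,0,-0.128,0],[0.4,0,-0.159,0],[0.437,0,-0.19,0],[0.472,0,-0.225,0],[0.504,0,-0.26,0],[0.504,0,-0.26,0]],
  ],
)

```text
clock: 15.95
tool_pos: [0.6175, -0.2931, 0.0741]
orientation: [-180.0, 0.2, -179.9]
force: [4.2, -0.4, 4.5]
opening: 0.0295
gripper_force: 30.0
```

```bash
python3 tilt.py t2
```

```text
0.93 [170. 210. 211. 337.] 2848 line [  0.159   0.987 187.508 276.758]
0.8 [243. 276. 307. 326.] 1155 line [  0.865  -0.502 273.256 300.313]
[ 0.617 -0.293  0.075] [ 4.674 -0.512  4.945] [-0.005 -1.805  0.028] 0.029143972282065275 16.05
```

send_rows(
  increments=[
    [[0.03,0,-0.04,0],[0.057,0,-0.079,0],[0.08,0,-0.122,0],[0.104,0,-0.165,0],[0.121,0,-0.21,0],[0.138,0,-0.25,0],[0.15,0,-0.295,0],[0.161,0,-0.33,0],[0.161,0,-0.33,0],[0.161,0,-0.33,0]],
  ],
)

```text
clock: 17.3
tool_pos: [0.6459, -0.2929, 0.008]
orientation: [180.0, -0.1, 180.0]
force: [-0.5, 0.4, -2.2]
opening: 0.0291
gripper_force: 30.0
```

```bash
python3 tilt.py t3
```

```text
0.82 [253. 297. 320. 322.] 1037 line [  0.994  -0.107 284.169 307.1  ]
0.58 [168. 211. 212. 336.] 2962 line [  0.152   0.988 187.53  277.158]
[ 0.646 -0.293  0.008] [-1.597  0.463 -1.26 ] [ 0.11   0.395 -0.02 ] 0.029478048795958448 17.4
```

View pics/t3.png

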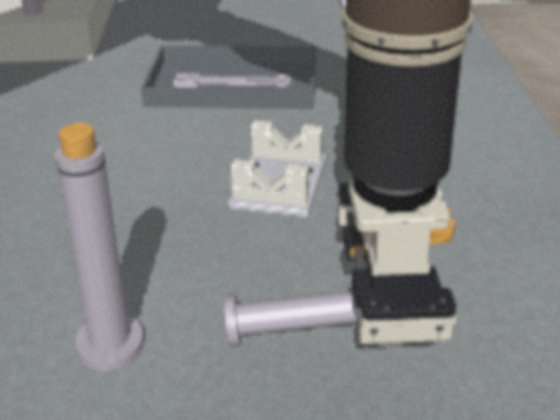

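send_rows(
  increments=[
    [[0,0,0,0],[0,0,0,0],[0,0,0,0],[0,0,0,0]],
  ],
  jaw=0.45,
)

```text
clock: 17.9
tool_pos: [0.647, -0.2931, 0.0085]
orientation: [-180.0, 0.0, -180.0]
force: [0.5, -0.5, -0.2]
opening: 0.0393
gripper_force: 0.0
```

send_rows(
  increments=[
    [[-0.1,0,-0.005,0],[-0.2,0,-0.005,0],[-0.295,0,-0.005,0],[-0.295,0,-0.005,0],[-0.295,0,-0.005,0]],
  ],
)

```text
clock: 18.52
tool_pos: [0.5888, -0.2932, 0.0077]
orientation: [-180.0, 0.1, -180.0]
force: [0.0, 0.3, -0.1]
opening: 0.0394
gripper_force: 0.0
```

```bash
python3 tilt.py t4
python3 - <<'E'
from look import *
S=cal("side");T=cal("top"); ctrl.snapshot("top")
for d in ctrl.trace("column","top")[:3]: print(d["conf"],d["bbox"],axis(d["mask"],T,.02))
for c,C in (("side",S),("top",T)):
  for t in ("column","column_mid"):
    for d in ctrl.spot_point(t,c)[:2]: print(c,t,d["conf"],onz(C,d["pixel"],.022))
for x,y,z in((.5,-.293,.0),(.5,-.293,.05),(.685,-.293,.012)): print(np.round(proj(S,[x,y,z]),1))
E
```

```text
0.67 [167. 211. 211. 333.] 3030 line [  0.153   0.988 187.666 276.728]
0.61 [256. 299. 350. 324.] 657 line [  1.      0.01  290.3   310.537]
[ 0.589 -0.293  0.007] [ 1.172  0.005 -0.135] [ 0.042 -0.146 -0.013] 0.039652917773809075 18.625
0.73 [272.4, 135.2, 288.3, 153.7] (array([ 0.735, -0.009]), array([0.032, 0.038]), np.float32(178.16895))
0.7 [398.1, 274.3, 449.4, 305.1] (array([ 0.374, -0.327]), array([0.122, 0.064]), np.float32(88.36491))
0.62 [392.3, 172.5, 416.8, 240.5] (array([ 0.568, -0.283]), array([0.157, 0.051]), np.float32(8.655613))
side column 0.66 [ 0.485 -0.293  0.022]
side column 0.63 [ 0.378 -0.317  0.022]
side column_mid 0.65 [ 0.34  -0.177  0.022]
top column 0.66 [ 0.373 -0.292  0.022]
top column 0.64 [ 0.5   -0.295  0.022]
top column_mid 0.91 [ 0.37  -0.322  0.022]
top column_mid 0.65 [ 0.587 -0.291  0.022]
[318.7 259.6]
[299.3 258.6]
[310.1 352.9]
```

View pics/t4.png

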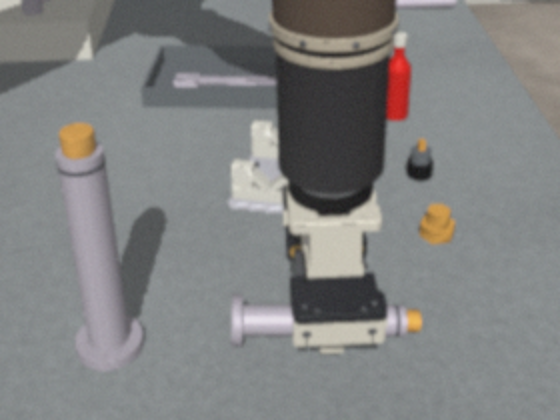

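send_rows(
  increments=[
    [[0,0,0,0],[0,0,0,0],[0,0,0,0],[0,0,0,0],[0,0,0,0]],
  ],
  jaw=0,
)

```text
clock: 19.55
tool_pos: [0.5879, -0.293, 0.0073]
orientation: [180.0, 0.0, -180.0]
force: [-0.1, 0.1, -0.4]
opening: 0.0292
gripper_force: 30.0
```

send_rows(
  increments=[
    [[0,0,0.1,0],[0,0,0.3,0],[0,0.05,0.5,0],[0,0.2,0.6,0],[0,0.4,0.65,0.08],[-0.05,0.6,0.65,0.18],[-0.1,0.8,0.65,0.28],[-0.14,0.95,0.65,0.38],[-0.18,1,0.65,0.48],[-0.18,1,0.65,0.5],[-0.18,1,0.65,0.5]],
  ],
)

```text
clock: 20.92
tool_pos: [0.5519, -0.0933, 0.1371]
orientation: [180.0, -0.0, -137.1]
force: [-0.9, 0.6, -5.0]
opening: 0.0293
gripper_force: 30.0
```

```bash
python3 tilt.py t5
```

```text
0.63 [235. 199. 307. 228.] 808 line [  0.94   -0.342 260.803 212.584]
0.6 [169. 214. 209. 337.] 2831 line [  0.15    0.989 187.398 276.709]
[ 0.552 -0.094  0.137] [ 1.004 -0.188 -3.518] [ 0.027 -0.137 -0.051] 0.029287351627627013 21.025
```

View pics/t5.png

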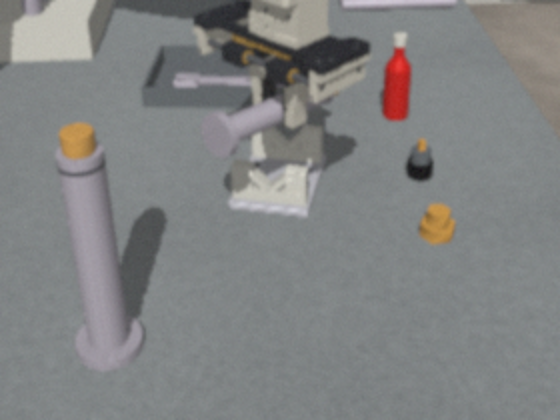

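send_rows(
  increments=[
    [[0,0.15,0,0.1],[0,0.3,0,0.2],[0,0.387,0,0.3],[0,0.387,0,0.373],[0,0.387,0,0.373],[0,0.387,0,0.373]],
  ],
)

```text
clock: 21.78
tool_pos: [0.5519, -0.0161, 0.1372]
orientation: [180.0, -0.0, -105.2]
force: [0.2, -0.3, -4.8]
opening: 0.0293
gripper_force: 30.0
```

```bash
cat > fin.py <<'E'
from look import *
import sys; zz=float(sys.argv[1])
S=cal("side");T=cal("top"); c0=np.array([.552,-.016]); u=np.array([np.cos(np.radians(75)),np.sin(np.radians(75))]); n=np.array([-u[1],u[0]])
for c,C in (("side",S),("top",T),("wrist",cal("wrist"))):
  ctrl.snapshot(c)
  for t in ("column","column_mid"):
    for d in ctrl.spot_point(t,c)[:3]:
      p=onz(C,d["pixel"],zz)[:2]-c0
      if np.linalg.norm(p)<.15: print(c,t,round(d["conf"],2),"along,side mm",1000*np.array([p@u,p@n]))
  for d in ctrl.trace("column",c)[:3]:
      a=axis(d["mask"],C,zz)
      if np.linalg.norm(a[0]-c0)<.1: 
        P=(np.array([onz(C,rc,zz)[:2] for rc in np.argwhere(d["mask"])])-c0)@u
        print(c,"mask",round(d["conf"],2),a,"ends",1000*np.percentile(P,[.5,99.5]))
o=ctrl.get_obs();print(o["tool_pos"],o["orientation"],o["force"],o["clock"])
E
python3 fin.py .156
```

```text
side column 0.75 along,side mm [-98.472   7.877]
side column_mid 0.91 along,side mm [-33.958   5.722]
side mask 0.93 (array([ 0.536, -0.052]), array([0.205, 0.05 ]), np.float32(81.46358)) ends [-139.356   63.873]
top column 0.96 along,side mm [-91.459  -5.841]
top column_mid 0.69 along,side mm [-10.769  25.684]
top mask 0.6 (array([ 0.532, -0.033]), array([0.15 , 0.044]), np.float32(87.41329)) ends [-91.847  54.098]
wrist column 0.94 along,side mm [-94.263   0.95 ]
wrist column_mid 0.59 along,side mm [-5.699  0.358]
wrist mask 0.68 (array([ 0.544, -0.049]), array([0.125, 0.05 ]), np.float32(73.53205)) ends [-96.334  27.248]
[ 0.552 -0.016  0.137] [-179.997    0.001 -104.958] [-0.538 -0.739 -4.702] 22.375
```

send_rows(
  increments=[
    [[0.004,0.015,-0.15,0],[0.004,0.015,-0.3,0],[0.004,0.015,-0.4,0],[0.004,0.015,-0.44,0],[0.004,0.015,-0.465,0],[0.004,0.015,-0.465,0]],
  ],
)

```text
clock: 23.12
tool_pos: [0.553, -0.0126, 0.0447]
orientation: [-180.0, 0.0, -105.0]
force: [0.3, 0.8, -4.3]
opening: 0.029
gripper_force: 30.0
```

send_rows(
  increments=[
    [[0,0,-0.015,0],[0,0,-0.025,0],[0,0,-0.03,0],[0,0,-0.03,0]],
  ],
)

```text
clock: 23.62
tool_pos: [0.5537, -0.0127, 0.039]
orientation: [-179.9, 0.0, -104.9]
force: [2.7, -2.5, 1.5]
opening: 0.0289
gripper_force: 30.0
```

```bash
python3 fin.py .051
```

```text
side column 0.81 along,side mm [-91.37    3.703]
side column_mid 0.71 along,side mm [-11.758  -3.338]
side mask 0.97 (array([ 0.539, -0.034]), array([0.203, 0.047]), np.float32(80.565475)) ends [-120.632   75.571]
top column 0.87 along,side mm [-90.479  -8.431]
top column_mid 0.88 along,side mm [4.064 0.671]
top mask 0.57 (array([ 0.541, -0.077]), array([0.062, 0.046]), np.float32(63.80235)) ends [-89.594 -30.779]
wrist column 0.91 along,side mm [-90.942  -0.022]
wrist column_mid 0.7 along,side mm [ 0.522 -0.145]
wrist mask 0.95 (array([ 0.544, -0.044]), array([0.131, 0.051]), np.float32(75.0676)) ends [-94.263  35.718]
[ 0.554 -0.013  0.039] [-179.909    0.024 -104.933] [ 3.115 -3.855  4.62 ] 24.225
```

send_rows(
  increments=[
    [[0,0,-0.008,0],[0,0,-0.015,0],[0,0,-0.015,0],[0,0,-0.015,0]],
  ],
)

```text
clock: 24.72
tool_pos: [0.5538, -0.0127, 0.0385]
orientation: [-179.8, 0.0, -104.9]
force: [-5.7, -3.1, 29.6]
opening: 0.0292
gripper_force: 30.0
```

send_rows(
  increments=[
    [[0,0,0.015,0],[0,0,0.015,0]],
  ],
)

```text
clock: 24.98
tool_pos: [0.5535, -0.0125, 0.039]
orientation: [-179.9, 0.0, -104.9]
force: [2.7, -2.5, 6.9]
opening: 0.0295
gripper_force: 30.0
```

send_rows(
  increments=[
    [[0,0,0,0],[0,0,0,0],[0,0,0,0],[0,0,0,0],[0,0,0,0]],
  ],
  jaw=0.55,
)

```text
clock: 25.6
tool_pos: [0.5526, -0.0126, 0.0382]
orientation: [180.0, -0.0, -105.0]
force: [1.2, -0.2, 0.4]
opening: 0.0484
gripper_force: 0.0
```

send_rows(
  increments=[
    [[0,0,0.1,0],[0,0,0.3,0],[0,0,0.6,0],[0,0,0.95,0],[0,0,0.95,0]],
  ],
)

```text
clock: 26.22
tool_pos: [0.5551, -0.0123, 0.2337]
orientation: [-179.5, 0.2, -104.9]
force: [0.0, -0.6, -0.9]
opening: 0.0481
gripper_force: 0.0
```

```bash
python3 fin.py .051
python3 - <<'E'
from look import *
W=cal("wrist");w=ctrl.snapshot("wrist");save("end",w)
for t in ("cradle","column"):
    d=ctrl.trace(t,"wrist")[0];print(t,d["conf"],axis(d["mask"],W,.05))
for t in ("column","column_mid"):
    a=[d for d in ctrl.spot_point(t,"wrist")][0]["pixel"]; ctrl.snapshot("side")
    for d in ctrl.spot_point(t,"side")[:3]: print(t,tri([(W,a),(cal("side"),d["pixel"])]))
E
```

```text
side column 0.69 along,side mm [-94.111   4.71 ]
side column_mid 0.84 along,side mm [-16.544  -6.17 ]
side mask 0.91 (array([ 0.545, -0.024]), array([0.231, 0.05 ]), np.float32(78.92514)) ends [-122.892  100.869]
top column 0.78 along,side mm [-88.338  -7.447]
top mask 0.88 (array([ 0.551, -0.013]), array([0.185, 0.044]), np.float32(78.238976)) ends [-89.023  94.446]
wrist column 0.59 along,side mm [-89.317  -6.057]
wrist column_mid 0.57 along,side mm [ 5.521 -4.735]
wrist mask 0.89 (array([ 0.557, -0.015]), array([0.185, 0.05 ]), np.float32(75.233864)) ends [-88.968  93.887]
[ 0.553 -0.013  0.228] [ 179.953   -0.031 -104.952] [ 0.338 -0.005  0.084] 26.825
cradle 0.56 (array([ 0.551, -0.02 ]), array([0.127, 0.094]), np.float32(74.85307))
column 0.63 (array([ 0.552, -0.016]), array([0.182, 0.05 ]), np.float32(75.011696))
column [ 0.526 -0.104  0.057]
column [ 0.431 -0.138 -0.138]
column [ 0.603 -0.111  0.161]
column_mid [ 0.439 -0.043 -0.034]
column_mid [ 0.551 -0.014  0.046]
column_mid [ 0.526 -0.037  0.159]
```

Run:
```python
from look import *
u=np.array([np.cos(np.radians(75)),np.sin(np.radians(75))]);n=np.array([-u[1],u[0]]);c0=np.array([.552,-.016])
def hull(C,tilt,al=.001):
    P=[];ct,st=np.cos(tilt),np.sin(tilt)
    for r,x in((.025,-.09),(.025,-.08),(.015,-.08),(.015,.08),(.011,.08),(.011,.095)):
        for t in np.linspace(0,2*np.pi,60):
            a,b,z=x,r*np.cos(t),r*np.sin(t); a,z=a*ct-z*st,a*st+z*ct
            P.append(proj(C,[*(c0+u*(a+al)+n*b),.0512+z])[::-1])
    P=np.array(P,np.float32)
    return np.round([*P.min(0),*P.max(0)],1)
for cam in ("side","top"):
    ctrl.snapshot(cam);C=cal(cam)
    for d in ctrl.trace("column",cam)[:3]: print(cam,round(d["conf"],2),np.round(d["bbox"],1))
    for t in (-5,0,5): print(t,hull(C,np.radians(t)))
print(ctrl.get_obs()["opening"],ctrl.get_obs()["clock"])
for d in ctrl.trace("spanner","top")[:2]: print(d["conf"],axis(d["mask"],C,.01))
```

```text
side 0.97 [259.7 204.4 290.8 253.5]
side 0.55 [168.7 210.9 210.8 336.8]
-5 [260.5 204.7 291.2 249.5]
0 [260.6 202.1 291.2 251.8]
5 [260.8 199.7 291.2 253.9]
top 0.95 [393.2 276.2 450.3 303.1]
top 0.72 [247.7 200.1 325.5 237. ]
-5 [245.5 201.3 326.8 233.8]
0 [245.2 200.7 326.8 234.3]
5 [245.1 200.2 326.8 234.6]
0.04849847198575873 27.475
0.45 (array([0.538, 0.261]), array([0.024, 0.007]), np.float32(0.8306352))
```

```bash
python3 -c "
from plant import ctrl
print(ctrl.close_job())"
```

```text
the job is handed in; nothing more can be done
None
```

The job is handed in, with no verdict returned: the spanner lies flat in the tray, and the column rests level in both notches, about 1–2 mm off centre by the cameras, both let go. I viewed 11 pictures, one over your limit of 10.

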